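Pack the round tea canisters into their gift-box bases

ROBOT

A 7-joint arm with a two-finger parallel gripper is mounted at the origin on the work surface. World frame = base frame: x ahead of the robot, y to its left, z up, the work surface at z = 0. Lengths are in m, angles in rad, forces in N, time in s.
With the tool pointing down it reaches from about 0.4 to 0.875 m from the base axis. Payload 19.3 kg.
Tool frame: the origin (TCP) lies at the very end of the fingers, on their centre line; the grasp point (between the pads) lies 19 mm behind it; z points along the fingers, y is the line along which they close (so a half turn about z gives the same grasp; the last joint's range is limited). The gripper opens to 85 mm and grips with 20 to 120 N. Pads are 22 mm wide; open, the fingers measure 114 mm over their backs; the gripper's body (76 mm by 85 mm) begins 54 mm behind the grasp point. The pads swing forward as they close: fully open they stand 13 mm farther back than shut.
Start: joints at [-1.387, 0.521, -0.036, 1.599, 0.021, 1.021, -0.113], TCP at [0.157, 0.605, 0.231] pointing down, gripper open.
Joint ranges: [-2.91, 2.91], [-0.3, 2.13], [-1.5, 1.42], [0.17, 2.43], [-1.26, 4.41], [0.16, 1.93], [-2.52, 2.52]. Speed limits (rad/s): [1.89, 1.89, 2.39, 2.39, 3.01, 3.01, 3.01].

INTERFACE

Orientations are given as [roll, pitch, yaw] about the fixed x, y, z axes, in that order (R = Rz(yaw) Ry(pitch) Rx(roll)).
In Python, from workcell import bot gives the robot as it stands.
- The arm moves only by the tool jog_arm, never from a script. Its argument "motion" is a list of rows, each a list of 5 numbers: the shift along the tool's x, y, z scaled (see below), then the turn about the tool's z scaled (see below), then the opening, from 0 (shut) to 1 (fully open). A call has 1 to 12 rows; each row shifts and turns the commanded pose from where the row before left it, along the tool's axes as they then stand; what a row does not reach is not made up. The controller multiplies each number of a shift by 30 mm and each number of a turn by 0.08 rad. A row lasts 1/10 s, in which the tool goes at most 50 mm and 8.59 degrees, less where a joint would pass 70% of its speed; a pose out of reach is approached as far as the arm can. A call with a number of a shift or a turn outside -1 to 1 is refused whole. A call with a gripper value outside its range is refused whole. The fingers move at their own pace and stop on an object; "newtons" is the grip in N (left out, the last holds). Time passes only in rows, so rows that do not move let the fingers close. It gives the time, the measured TCP pose, the force, the opening and the grip force at its end, in the units of the state.
- bot.observe(): the state, without advancing time (a new reading comes with each control period).
- bot.grab_frame(name): name is "scene" or "top"; returns a dict with "pixels" (480x640x3 uint8, red, green, blue), "fovy" (degrees; the focal length in pixels is half the picture's height over the tangent of half this angle, whatever the lens; pixels are square), "cx", "cy" (the principal point, pixels), "rvec" (rotation vector, rad) and "tvec" (3), from world to camera coordinates, as OpenCV has them. Camera axes: x right, y down, z forward; pixel columns grow to the right and rows downward; lengths in m; the calibration is good to about 2 mm. A picture is of the moment at which its call begins. There is no depth.
- bot.job_done(): hands the job in; it is judged then, once.
The state is a dict: "clock": time; "qpos": joint angles; "qd": joint speeds; "joint_efforts": joint torques, N m; "position": TCP position; "tool_rot": TCP orientation; "force": force on the tool from outside, world axes, zero at the start; "moment": the same for the moment, N m; "grip_width": finger opening in m; "finger_force": force on a finger pad.
Only numpy, scipy, OpenCV 4.12 (cv2) and the standard library are available. Lean on these libraries where they do the work, as an engineer would, in place of code of your own. Each camera call takes 0.05 s, during which the arm holds its last target. There are 200 camera calls.

TASK

Stand each of the three tall round canisters upright in the black box base made for its size (small in small, medium in medium, large in large), and lay the flat round tin the right way up on the middle of the large canister's lid. Leave the two square canisters standing where they are.

Things in the scene. Friction and masses are not known exactly. Their poses are not given: they have to be found in the camera images.
- can_small_mid (a point): The small round canister: an upright kraft-paper cylinder with a small white disc on its top, 30 mm in diameter, 76 mm tall, loose, standing on the table. Point: its centre, half-way up (38 mm above its underside); z is its upward axis.
- can_medium_mid (a point): The medium round canister: an upright kraft-paper cylinder with a small white disc on its top, 46 mm in diameter, 76 mm tall, loose, standing on the table. Point: its centre, half-way up (38 mm above its underside); z is its upward axis.
- can_large_mid (a point): The large round canister: an upright kraft-paper cylinder with a small white disc on its top, 62 mm in diameter, 76 mm tall, loose, standing on the table. Point: its centre, half-way up (38 mm above its underside); z is its upward axis.
- flat_tin_mid (a point): The flat tin: a low kraft-brown round tin with a thin black ring on its top, 52 mm in diameter, 30 mm tall, loose, standing on the table. Point: its centre, 15 mm above its underside; z is its upward axis.
- square_a_mid (a point): One of two alike square canisters, kraft paper, 48 mm x 48 mm, 76 mm tall, loose, standing among the round ones; bystander. Point: its centre, 38 mm up; x and y are square to its sides.
- square_b_mid (a point): One of two alike square canisters, kraft paper, 48 mm x 48 mm, 76 mm tall, loose, standing among the round ones; bystander. Point: its centre, 38 mm up; x and y are square to its sides.
- box_small: The small black open box base, made for the small canister: square, 46 mm x 46 mm inside, 54 mm outside (walls 4 mm thick), floor 4 mm thick with a grey paper lining, rim 18 mm above the table; fixed to the table. Origin: centre of its underside, at table height; x and y run along its walls, z is up.
- box_medium: The medium black open box base, made for the medium canister: square, 62 mm x 62 mm inside, 70 mm outside (walls 4 mm thick), floor 4 mm thick with a grey paper lining, rim 18 mm above the table; fixed to the table. Origin: centre of its underside, at table height; x and y run along its walls, z is up.
- box_large: The large black open box base, made for the large canister: square, 78 mm x 78 mm inside, 86 mm outside (walls 4 mm thick), floor 4 mm thick with a grey paper lining, rim 18 mm above the table; fixed to the table. Origin: centre of its underside, at table height; x and y run along its walls, z is up.
Mind the look-alikes: they are no part of the job. What is shaped like the part that bears can_small_mid but orange is not meant. What is shaped like the part that bears flat_tin_mid but orange is not meant.

How it is judged:
By the outcome, as a careful person would: the job done as asked, in the order asked, and still so for the second after the job is handed in, with the robot touching nothing.
It also fails if it takes over 104 s, if anything falls off the work surface, if the arm or the gripper's body presses on something with over 40 N, if the wrist force passes 120 N, or if a joint passes its speed limit or range.

## Working session

There is one attempt and no reset: what is moved stays moved. The work goes in short steps, Python scripts to look and compute and a tool call to move; the robot and the scene stay as the last step left them, time stands still between calls to the robot, and variables do not carry over. Pictures are saved under pics/ and viewed, at most 17 in all, crops included, and the job is handed in when it is done.

Besides the shell and the picture viewer there is one more tool, called after "Emit:" as name(argument=value, ...), one argument or row to a line, values as JSON. jog_arm: Moves the arm, as the interface text tells. Shifts and turns lie within -1 to 1; 1 stands for 30 mm of shift or 0.08 rad of turn. Its arguments: {"type":"object","properties":{"motion":{"type":"array","items":{"type":"array","items":{"type":"number"}}},"newtons":{"type":"number"}},"required":["motion"]}

```bash
mkdir -p pics; cat > h.py <<'E'
import numpy as np,cv2
from workcell import bot
def frame(n,save=None):
    f=bot.grab_frame(n)
    if save: cv2.imwrite('pics/'+save,cv2.cvtColor(f['pixels'],cv2.COLOR_RGB2BGR))
    return f
def ray(f,u,v,z):
    fl=240/np.tan(np.radians(f['fovy'])/2)
    R,_=cv2.Rodrigues(np.array(f['rvec'],float)); t=np.array(f['tvec'],float).ravel()
    c=-R.T@t; d=R.T@np.array([(u-f['cx'])/fl,(v-f['cy'])/fl,1])
    return c+d*(z-c[2])/d[2]
E
python3 - <<'E'
from h import *
print(bot.observe())
for n in('top','scene'):
    f=frame(n,n+'1.png'); print(n,f['fovy'],f['cx'],f['cy'],f['rvec'],f['tvec'], [ray(f,u,v,0).round(3) for u,v in((0,0),(640,0),(0,480),(640,480))])
E
```

```text
{'clock': 0.0, 'qpos': array([-1.38718632,  0.52203428, -0.03635997,  1.5999778 ,  0.02116349,
        1.02106694, -0.11282279]), 'qd': array([ 0.0014589 ,  0.00301181, -0.00064107, -0.00161118,  0.00164523,
        0.00020405, -0.00055026]), 'joint_efforts': array([ 6.39834707e-04, -9.27098966e+01,  1.98011622e+00, -3.69930482e+01,
        1.78173662e-02,  8.23011564e-03, -2.74391931e-05]), 'position': array([0.15685935, 0.6046683 , 0.23072353]), 'tool_rot': array([-3.14048926e+00,  2.95535230e-05,  2.88775849e+00]), 'force': array([-0.31191294,  0.02378375,  0.66844587]), 'moment': array([-0.01474224, -0.03334041,  0.03353933]), 'finger_force': 0.0, 'grip_width': 0.08539463050323709}
top 45.87690108059222 309.7119820872901 240.06474124131643 [ 2.18760979 -2.12606376  0.11161657] [-8.68062449e-04  5.04465754e-01  8.95745600e-01] [array([0.922, 0.577, 0.   ]), array([ 0.949, -0.554,  0.   ]), array([0.104, 0.502, 0.   ]), array([ 0.137, -0.524,  0.   ])]
scene 45.648427714242466 326.2179775139128 247.47994003448608 [ 0.9002295   2.65257005 -0.85326854] [ 0.40758539 -0.21113068  1.28171148] [array([ 0.69, -1.28,  0.  ]), array([-0.789, -0.192,  0.   ]), array([1.141, 0.005, 0.   ]), array([0.371, 0.597, 0.   ])]
```

View pics/top1.png

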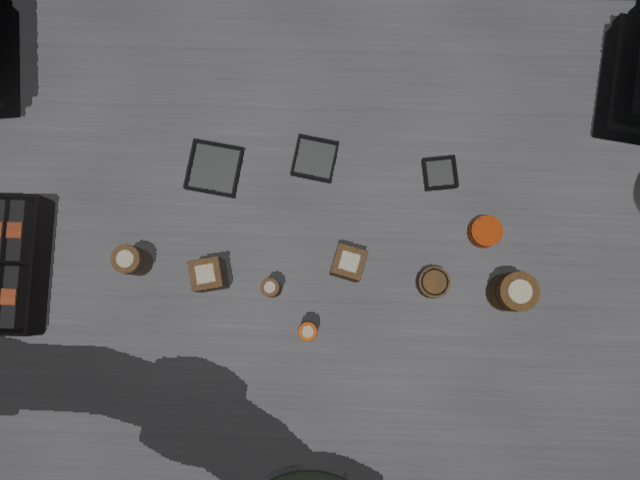

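View pics/scene1.png

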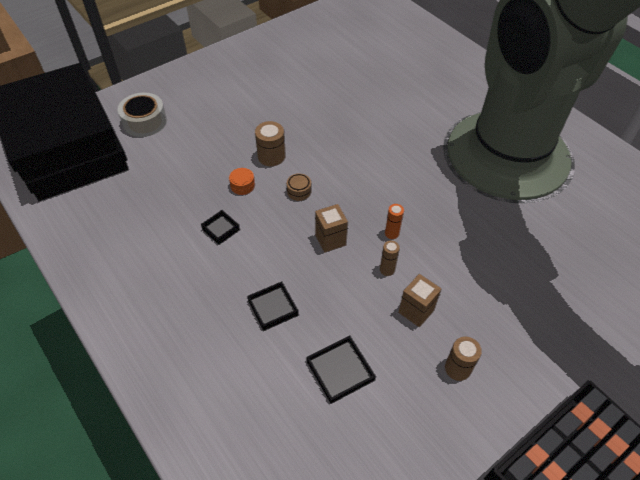

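The top view shows the round cans at: small (270,287), medium (125,259), large (519,291). The tin is at (434,282) with its ring up, and the squares are at (205,273) and (349,261). Boxes: large (214,168), medium (315,158), small (440,173). The orange can (308,331) and orange tin (486,231) are the look-alikes. The scene view agrees.

```bash
cat > m.py <<'E'
from h import *
def blobs(f,kind):
    p=f['pixels']; h=cv2.cvtColor(p,cv2.COLOR_RGB2HSV).astype(int); H,S,V=h[...,0],h[...,1],h[...,2]
    m={'white':(V>165),'brown':(H>5)&(H<20)&(S>80)&(V>40),'black':(V<50)}[kind].astype(np.uint8)
    cs,_=cv2.findContours(m,cv2.RETR_EXTERNAL,cv2.CHAIN_APPROX_NONE)
    return [c for c in cs if cv2.contourArea(c)>40]
if __name__=='__main__':
    for n in('top','scene'):
        f=frame(n); print(n)
        for k,z in(('white',.076),('brown',.03),('black',.018)):
            for c in blobs(f,k):
                (u,v),(w,h),a=cv2.minAreaRect(c)
                if w*h>8000 or v>400 or min(w,h)<6: continue
                q=cv2.boxPoints(((u,v),(w,h),a)); P=[ray(f,*x,z)[:2] for x in q]
                e=P[1]-P[0]
                if k=='black': ctr=np.mean(P,0)
                else: ctr=ray(f,u,v,z)[:2]
                print(k,round(u),round(v),'ctr',np.round(ctr,4),'sz',np.round([np.linalg.norm(e),np.linalg.norm(P[2]-P[1])],3),'ang',round(float(np.degrees(np.arctan2(e[1],e[0]))%90),1))
E
python3 m.py
```

```text
top
white 307 331 ctr [0.3594 0.0126] sz [0.026 0.027] ang 46.4
white 269 286 ctr [0.4255 0.0733] sz [0.015 0.014] ang 1.6
white 520 291 ctr [ 0.4296 -0.3094] sz [0.035 0.033] ang 1.6
white 204 273 ctr [0.4429 0.1735] sz [0.027 0.027] ang 10.4
white 349 261 ctr [ 0.4679 -0.0486] sz [0.027 0.027] ang 77.3
white 124 258 ctr [0.4622 0.2984] sz [0.023 0.023] ang 1.6
white 486 230 ctr [ 0.5222 -0.2598] sz [0.045 0.044] ang 1.6
brown 308 330 ctr [0.3585 0.0128] sz [0.03 0.03] ang 1.7
brown 8 296 ctr [0.3986 0.499 ] sz [0.026 0.027] ang 1.6
brown 270 287 ctr [0.4261 0.0762] sz [0.028 0.029] ang 1.6
brown 513 290 ctr [ 0.4318 -0.3154] sz [0.084 0.062] ang 1.6
brown 434 282 ctr [ 0.4425 -0.1879] sz [0.05 0.05] ang 1.6
brown 205 274 ctr [0.4447 0.1818] sz [0.049 0.05 ] ang 11.1
brown 125 258 ctr [0.4656 0.3132] sz [0.046 0.044] ang 1.6
brown 349 262 ctr [ 0.4708 -0.0508] sz [0.05  0.049] ang 75.2
brown 13 230 ctr [0.5079 0.4999] sz [0.027 0.027] ang 0.4
brown 484 231 ctr [ 0.527  -0.2703] sz [0.057 0.053] ang 1.6
black 27 264 ctr [0.4536 0.4789] sz [0.234 0.091] ang 5.3
black 440 173 ctr [ 0.6
[... 1341 characters left out ...]
0.7565] sz [0.042 0.096] ang 86.9
brown 191 39 ctr [ 0.3712 -0.7563] sz [0.044 0.098] ang 1.7
brown 22 44 ctr [ 0.7228 -0.9943] sz [0.36  0.115] ang 70.7
brown 281 3 ctr [ 0.0871 -0.757 ] sz [0.208 0.106] ang 1.2
brown 148 18 ctr [ 0.4143 -0.9095] sz [0.287 0.164] ang 53.7
brown 82 8 ctr [ 0.5357 -1.0542] sz [0.036 0.135] ang 33.3
black 340 369 ctr [0.6264 0.1806] sz [0.092 0.095] ang 84.6
black 272 305 ctr [0.6475 0.0124] sz [0.075 0.079] ang 81.6
black 220 227 ctr [ 0.6288 -0.1973] sz [0.066 0.067] ang 10.1
black 454 165 ctr [ 0.1376 -0.0394] sz [0.027 0.119] ang 89.1
black 550 117 ctr [-0.1514 -0.0114] sz [0.058 0.046] ang 80.6
black 139 106 ctr [ 0.5893 -0.6173] sz [0.067 0.064] ang 66.1
```

```bash
cat >> h.py <<'E'
def go(x,y,z):
    from scipy.spatial.transform import Rotation as Ro
    s=bot.observe(); R=Ro.from_euler('xyz',s['tool_rot']).as_matrix(); d=np.array([x,y,z])-s['position']
    print('t',round(s['clock'],1),'pos',s['position'].round(4),'yaw',round(s['tool_rot'][2],3),'w',round(s['grip_width'],4),'F',np.round(s['force'],1),'units',(R.T@d/.03).round(2),'q',np.round(s['qpos'],2))
E
python3 -c "
from h import *; go(.4245,.0725,.231)"
```

```text
t 0.2 pos [0.1569 0.6048 0.231 ] yaw 2.888 w 0.0853 F [ 0.1 -0.  -0.3] units [-1.309e+01 -1.494e+01  1.000e-02] q [-1.39  0.52 -0.04  1.6   0.02  1.02 -0.11]
```

Emit:
jog_arm(
  motion=[
    [-0.73, -0.83, 0, 0, 0.6],
    [-0.73, -0.83, 0, 0, 0.6],
    [-0.73, -0.83, 0, 0, 0.6],
    [-0.73, -0.83, 0, 0, 0.6],
    [-0.73, -0.83, 0, 0, 0.6],
    [-0.73, -0.83, 0, 0, 0.6],
    [-0.73, -0.83, 0, 0, 0.6],
    [-0.73, -0.83, 0, 0, 0.6],
    [-0.73, -0.83, 0, 0, 0.6],
    [-0.73, -0.83, 0, 0, 0.6],
    [-0.73, -0.83, 0, 0, 0.6],
    [-0.73, -0.83, 0, 0, 0.6],
  ],
  newtons=30,
)

```text
clock: 1.4
position: [0.3367, 0.2485, 0.2314]
tool_rot: [3.141, 0.0, 2.888]
force: [0.2, -0.0, 0.3]
grip_width: 0.0515
finger_force: 0.0
```

```bash
python3 -c "
from h import *; go(.4245,.0725,.231)"
```

```text
t 1.4 pos [0.3367 0.2485 0.2314] yaw 2.888 w 0.0515 F [ 0.2 -0.   0.3] units [-4.31 -4.94  0.01] q [-0.85  0.19  0.08  2.11 -0.02  0.84  0.56]
```

Emit:
jog_arm(
  motion=[
    [-0.72, -0.82, 0, 0, 0.6],
    [-0.72, -0.82, 0, 0, 0.6],
    [-0.72, -0.82, 0, 0, 0.6],
    [-0.72, -0.82, 0, 0, 0.6],
    [-0.72, -0.82, 0, 0, 0.6],
    [-0.72, -0.82, 0, 0, 0.6],
    [0, 0, 0.8, 0, 0.6],
    [0, 0, 0.8, 0, 0.6],
    [0, 0, 0.8, 0, 0.6],
    [0, 0, 0, 0, 0.6],
    [0, 0, 0, 0, 0.6],
  ],
)

```text
clock: 2.5
position: [0.4247, 0.0742, 0.1597]
tool_rot: [-3.141, -0.0, 2.888]
force: [1.3, -0.0, 0.1]
grip_width: 0.0512
finger_force: 0.0
```

```bash
python3 -c "
from h import *; frame('top','t2.png'); frame('scene','s2.png'); go(.4245,.0725,.035)"
```

```text
t 2.6 pos [0.4252 0.0745 0.1604] yaw 2.888 w 0.0511 F [-0.2  0.3  0.2] units [ 0.01 -0.07  4.18] q [-0.48  0.33  0.2   2.17 -0.11  0.65  1.12]
```

View pics/s2.png

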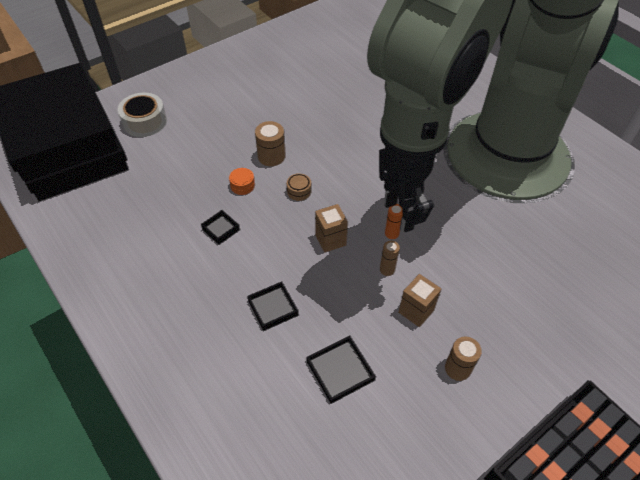

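```bash
python3 - <<'E'
from h import *
f=frame('scene'); fl=240/np.tan(np.radians(f['fovy'])/2)
K=np.array([[fl,0,f['cx']],[0,fl,f['cy']],[0,0,1]])
for n in('scene','top'):
  f=frame(n); fl=240/np.tan(np.radians(f['fovy'])/2);K=np.array([[fl,0,f['cx']],[0,fl,f['cy']],[0,0,1]])
  print(n,cv2.projectPoints(np.array([[.4252,.0745,.16],[.4245,.0725,.076],[.359,.0125,.076]]),np.array(f['rvec'],float),np.array(f['tvec'],float),K,None)[0].reshape(-1,2).round(0))
E
```

```text
scene [[397. 218.]
 [391. 247.]
 [396. 209.]]
top [[263. 285.]
 [269. 287.]
 [307. 332.]]
```

View pics/t2.png

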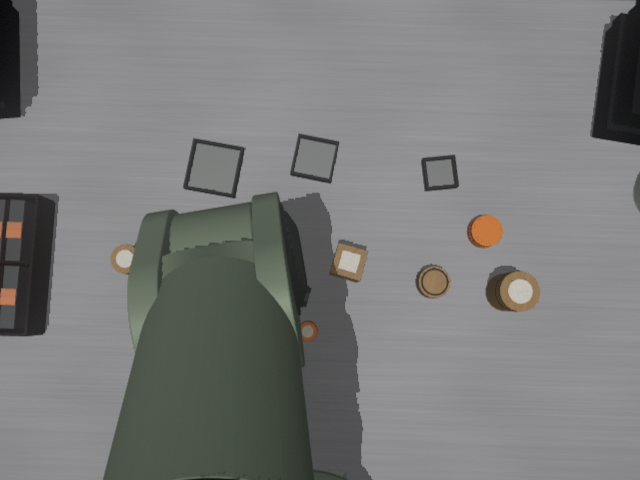

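```bash
python3 -c "
import cv2;i=cv2.imread('pics/s2.png')[150:290,340:480];cv2.imwrite('pics/c2.png',cv2.resize(i,(560,560),interpolation=2))"
```

```text
(no output)
```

View pics/c2.png

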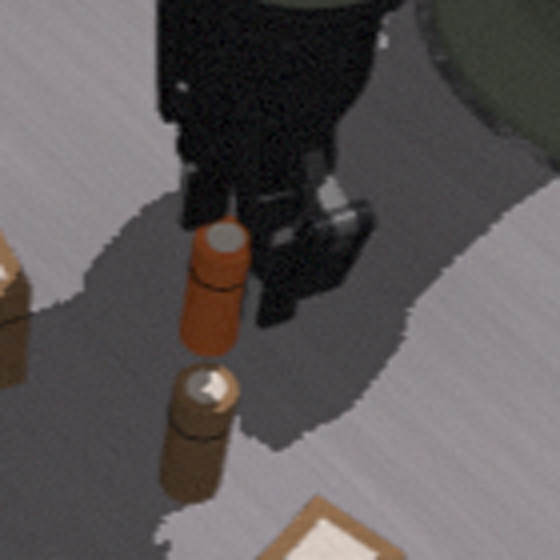

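The scene view shows the fingertips at about (387,205) and (409,230). Their midpoint (398,217) matches the predicted TCP, so I can descend.

Emit:
jog_arm(
  motion=[
    [0, -0.07, 0.84, 0, 0.6],
    [0, 0, 0.84, 0, 0.6],
    [0, 0, 0.84, 0, 0.6],
    [0, 0, 0.84, 0, 0.6],
    [0, 0, 0.82, 0, 0.6],
    [0, 0, 0, 0, 0.6],
    [0, 0, 0, 0, 0],
    [0, 0, 0, 0, 0],
    [0, 0, 0, 0, 0],
    [0, 0, 0, 0, 0],
    [0, 0, 0, 0, 0],
  ],
  newtons=40,
)

```text
clock: 3.85
position: [0.4248, 0.0725, 0.0349]
tool_rot: [3.141, 0.002, 2.888]
force: [-1.0, -0.1, 12.8]
grip_width: 0.0289
finger_force: 40.6
```

Emit:
jog_arm(
  motion=[
    [0, 0, -0.5, 0, 0],
    [0, 0, -0.8, 0, 0],
    [0, 0, -0.9, 0, 0],
    [0, 0, -0.9, 0, 0],
    [0, 0, -0.9, 0, 0],
    [0, 0, 0, 0, 0],
    [0, 0, 0, 0, 0],
  ],
)

```text
clock: 4.55
position: [0.4243, 0.0725, 0.1545]
tool_rot: [3.141, 0.001, 2.888]
force: [-0.1, 0.9, -0.6]
grip_width: 0.029
finger_force: 39.6
```

```bash
python3 -c "
from h import *; frame('scene','s3.png'); go(.6255,-.1995,.160)"
```

```text
t 4.6 pos [0.424  0.0724 0.1538] yaw 2.888 w 0.029 F [-0.1 -0.1 -0.7] units [-8.78 -7.09 -0.21] q [-0.48  0.35  0.21  2.17 -0.12  0.63  1.14]
```

Emit:
jog_arm(
  motion=[
    [-0.5, -0.4, -0.2, 0, 0],
    [-0.83, -0.67, 0, 0, 0],
    [-0.83, -0.67, 0, 0, 0],
    [-0.83, -0.67, 0, 0, 0],
    [-0.83, -0.67, 0, 0, 0],
    [-0.83, -0.67, 0, 0, 0],
    [-0.83, -0.67, 0, 0, 0],
    [-0.83, -0.67, 0, 0, 0],
    [-0.83, -0.67, 0, 0, 0],
    [-0.83, -0.67, 0, 0, 0],
    [-0.81, -0.66, 0, 0, 0],
    [0, 0, 0, 0, 0],
  ],
)

```text
clock: 5.8
position: [0.6261, -0.2035, 0.158]
tool_rot: [-3.14, -0.001, 2.884]
force: [-1.0, -0.0, -0.6]
grip_width: 0.0291
finger_force: 39.6
```

```bash
python3 -c "
from h import *; go(.6255,-.1995,.040)"
```

```text
t 5.8 pos [ 0.6261 -0.2035  0.158 ] yaw 2.884 w 0.0291 F [-1.  -0.  -0.6] units [0.05 0.13 3.93] q [ 0.08  0.67  0.23  1.58 -0.18  0.92  1.68]
```

Emit:
jog_arm(
  motion=[
    [0, 0, 0.7, 0, 0],
    [0, 0, 0.7, 0, 0],
    [0, 0, 0.7, 0, 0],
    [0, 0, 0, 0, 0],
    [0, 0, 0, 0, 0],
  ],
)

```text
clock: 6.3
position: [0.6253, -0.1995, 0.0965]
tool_rot: [-3.142, -0.001, 2.888]
force: [0.0, -0.4, 0.5]
grip_width: 0.0293
finger_force: 39.6
```

```bash
python3 -c "
from h import *; frame('scene','s4.png');frame('top','t4.png'); go(.6255,-.1995,.0395)"
```

```text
t 6.4 pos [ 0.626  -0.1998  0.0977] yaw 2.888 w 0.0294 F [ 0.3 -0.4 -0.5] units [0.02 0.   1.94] q [ 0.09  0.74  0.21  1.62 -0.19  0.8   1.69]
```

View pics/s4.png

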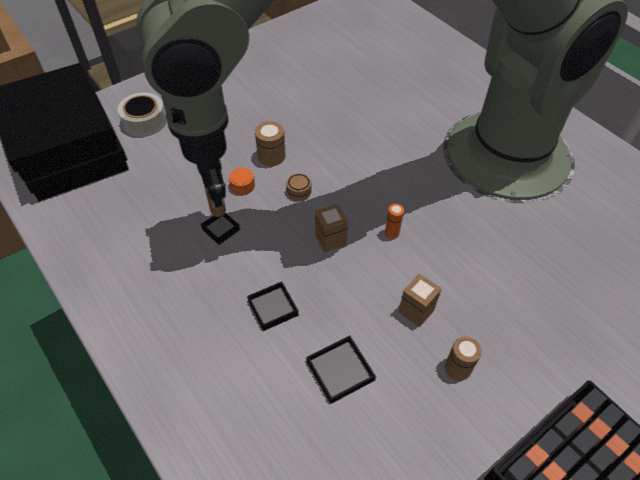

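The small can hangs over the small box (can (217,200), box (220,227)). Lower and release.

Emit:
jog_arm(
  motion=[
    [0, 0, 0.6, 0, 0],
    [0, 0, 0.6, 0, 0],
    [0, 0, 0.4, 0, 0],
    [0, 0, 0.2, 0, 0],
    [0, 0, 0.1, 0, 0],
    [0, 0, 0, 0, 0],
    [0, 0, 0, 0, 0],
    [0, 0, 0, 0, 0.5],
    [0, 0, 0, 0, 0.5],
    [0, 0, 0, 0, 0.5],
    [0, 0, -0.3, 0, 0.5],
    [0, 0, -0.8, 0, 0.5],
  ],
)

```text
clock: 7.6
position: [0.6246, -0.1994, 0.0721]
tool_rot: [-3.142, -0.003, 2.888]
force: [0.6, -0.0, 0.2]
grip_width: 0.0428
finger_force: 0.0
```

Emit:
jog_arm(
  motion=[
    [0, 0, -0.9, 0, 0.75],
    [0, 0, -0.9, 0, 0.75],
    [0, 0, -0.9, 0, 0.75],
    [0, 0, -0.9, 0, 0.75],
    [0, 0, 0, 0, 0.75],
    [0, 0, 0, 0, 0.75],
  ],
)

```text
clock: 8.2
position: [0.6259, -0.1997, 0.1818]
tool_rot: [3.141, 0.001, 2.888]
force: [-0.8, -0.3, -0.0]
grip_width: 0.0637
finger_force: 0.0
```

```bash
python3 -c "
from h import *; frame('scene','s5.png'); go(.462,.2975,.190)"
```

```text
t 8.2 pos [ 0.6255 -0.1996  0.1809] yaw 2.888 w 0.0638 F [ 0.4 -0.8 -0.9] units [ 9.43 14.67 -0.3 ] q [ 0.07  0.64  0.23  1.57 -0.17  0.96  1.67]
```

Emit:
jog_arm(
  motion=[
    [0.53, 0.83, -0.02, 0, 0.8],
    [0.53, 0.83, 0, 0, 0.8],
    [0.53, 0.83, 0, 0, 0.8],
    [0.53, 0.83, 0, 0, 0.8],
    [0.53, 0.83, 0, 0, 0.8],
    [0.53, 0.83, 0, 0, 0.8],
    [0.53, 0.83, 0, 0, 0.8],
    [0.53, 0.83, 0, 0, 0.8],
    [0.53, 0.83, 0, 0, 0.8],
    [0.53, 0.83, 0, 0, 0.8],
    [0.53, 0.83, 0, 0, 0.8],
    [0.53, 0.83, 0, 0, 0.8],
  ],
)

```text
clock: 9.45
position: [0.5151, 0.1383, 0.1808]
tool_rot: [-3.141, -0.001, 2.888]
force: [0.0, 0.0, -0.4]
grip_width: 0.0686
finger_force: 0.0
```

Emit:
jog_arm(
  motion=[
    [0.51, 0.79, 0, 0, 0.8],
    [0.51, 0.79, 0, 0, 0.8],
    [0.51, 0.79, 0, 0, 0.8],
    [0.51, 0.79, 0, 0, 0.8],
    [0.51, 0.79, 0, 0, 0.8],
    [0.51, 0.79, 0, 0, 0.8],
    [0, 0, 0.8, 0, 0.8],
    [0, 0, 0.8, 0, 0.8],
    [0, 0, 0, 0, 0.8],
    [0, 0, 0, 0, 0.8],
  ],
)

```text
clock: 10.45
position: [0.4628, 0.2977, 0.1334]
tool_rot: [-3.14, -0.001, 2.887]
force: [0.5, 0.3, 0.3]
grip_width: 0.0682
finger_force: 0.0
```

```bash
python3 -c "
from h import *; f=frame('scene','s6.png'); go(.462,.2975,.035)"
```

```text
t 10.5 pos [0.4632 0.2979 0.134 ] yaw 2.887 w 0.0682 F [ 0.5 -0.4  0.5] units [ 0.03 -0.02  3.3 ] q [-0.81  0.54  0.18  1.89 -0.14  0.72  0.77]
```

View pics/s6.png

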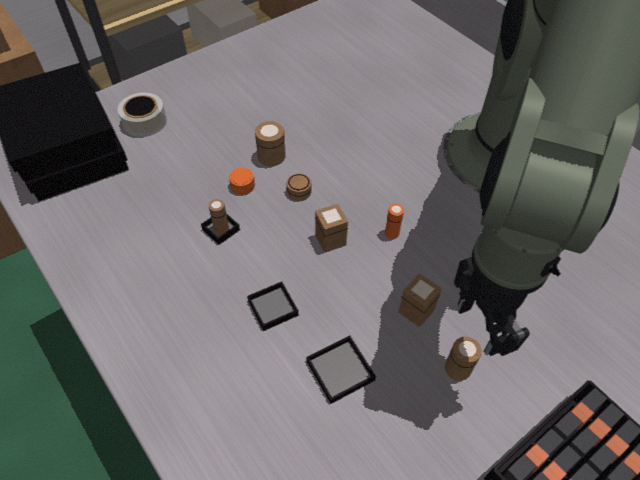

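The small can stands in its box (217,215). The gripper is above the medium can (463,355).

Emit:
jog_arm(
  motion=[
    [0.03, 0, 0.8, 0, 0.8],
    [0, 0, 0.8, 0, 0.8],
    [0, 0, 0.8, 0, 0.8],
    [0, 0, 0.7, 0, 0.8],
    [0, 0, 0.2, 0, 0.8],
    [0, 0, 0, 0, 0.8],
    [0, 0, 0, 0, 0],
    [0, 0, 0, 0, 0],
    [0, 0, 0, 0, 0],
    [0, 0, 0, 0, 0],
    [0, 0, 0, 0, 0],
  ],
  newtons=45,
)

```text
clock: 11.6
position: [0.4627, 0.2987, 0.036]
tool_rot: [3.14, 0.001, 2.888]
force: [-1.2, -0.9, 7.5]
grip_width: 0.045
finger_force: 44.9
```

Emit:
jog_arm(
  motion=[
    [0, 0, -0.5, 0, 0],
    [0, 0, -0.8, 0, 0],
    [0, 0, -0.9, 0, 0],
    [0, 0, -0.9, 0, 0],
    [0, 0, -0.9, 0, 0],
    [0, 0, 0, 0, 0],
    [0, 0, 0, 0, 0],
  ],
)

```text
clock: 12.3
position: [0.4622, 0.2986, 0.1559]
tool_rot: [3.14, 0.001, 2.888]
force: [0.1, 0.1, -2.0]
grip_width: 0.0455
finger_force: 46.3
```

```bash
python3 -c "
from h import *; f=frame('top');
for n,z,u,v in (('top',0.018,315,158.5),): print(ray(f,u,v,z))
p=f['pixels'][125:192,282:348]; m=(p.max(2)<60).astype(np.uint8); m=cv2.morphologyEx(m,cv2.MORPH_OPEN,np.ones((2,2)))
r=cv2.minAreaRect(cv2.findNonZero(m)); print(r); print(ray(f,r[0][0]+282,r[0][1]+125,.018))
go(.6438,.0094,.160)"
```

```text
[0.64349395 0.00880375 0.018     ]
((33.346153259277344, 34.26922607421875), (40.792152404785156, 41.57661437988281), 11.309932708740234)
[0.64218903 0.0081863  0.018     ]
t 12.3 pos [0.4618 0.2983 0.155 ] yaw 2.888 w 0.0451 F [ 0.1 -0.8 -2.2] units [-8.29 -7.8  -0.17] q [-0.82  0.51  0.19  1.88 -0.13  0.76  0.76]
```

Emit:
jog_arm(
  motion=[
    [-0.45, -0.42, -0.15, 0, 0],
    [-0.78, -0.74, 0, 0, 0],
    [-0.78, -0.74, 0, 0, 0],
    [-0.78, -0.74, 0, 0, 0],
    [-0.78, -0.74, 0, 0, 0],
    [-0.78, -0.74, 0, 0, 0],
    [-0.78, -0.74, 0, 0, 0],
    [-0.78, -0.74, 0, 0, 0],
    [-0.78, -0.74, 0, 0, 0],
    [-0.78, -0.74, 0, 0, 0],
    [-0.78, -0.74, 0, 0, 0],
    [0, 0, 0, 0, 0],
  ],
)

```text
clock: 13.55
position: [0.6435, 0.004, 0.158]
tool_rot: [-3.139, -0.0, 2.883]
force: [-0.4, 0.3, -1.9]
grip_width: 0.045
finger_force: 46.4
```

Emit:
jog_arm(
  motion=[
    [0, 0, 0.7, 0, 0],
    [0, 0, 0.7, 0, 0],
    [0, 0, 0.5, 0, 0],
    [0, 0, 0, 0, 0],
    [0, 0, 0, 0, 0],
  ],
)

```text
clock: 14.05
position: [0.6426, 0.0092, 0.1021]
tool_rot: [-3.141, -0.0, 2.888]
force: [0.2, 0.3, -1.2]
grip_width: 0.0451
finger_force: 46.4
```

```bash
python3 -c "
from h import *; frame('scene','s7.png'); go(.6435,.009,.0405)"
```

```text
t 14.1 pos [0.643  0.0092 0.1026] yaw 2.888 w 0.0452 F [ 1.1 -0.4 -1.7] units [-0.02 -0.    2.07] q [-0.23  0.71  0.18  1.66 -0.17  0.79  1.35]
```

View pics/s7.png

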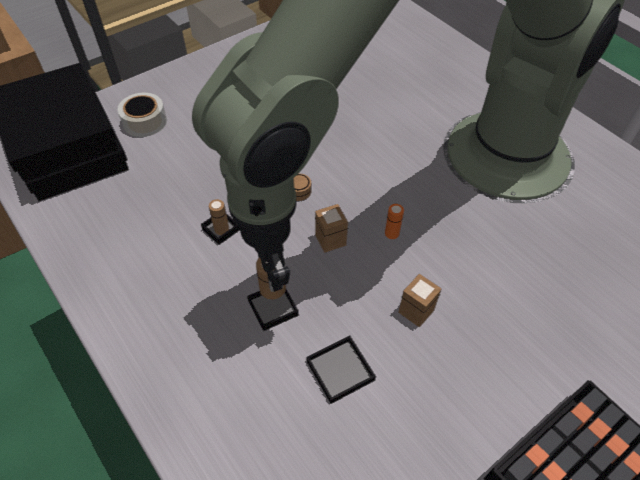

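The medium can hangs over the medium box (272,305). Lower and release.

Emit:
jog_arm(
  motion=[
    [0, 0, 0.6, 0, 0],
    [0, 0, 0.6, 0, 0],
    [0, 0, 0.5, 0, 0],
    [0, 0, 0.25, 0, 0],
    [0, 0, 0.12, 0, 0],
    [0, 0, 0, 0, 0],
    [0, 0, 0, 0, 0],
    [0, 0, 0, 0, 0.75],
    [0, 0, 0, 0, 0.75],
    [0, 0, 0, 0, 0.75],
    [0, 0, -0.3, 0, 0.75],
    [0, 0, -0.8, 0, 0.75],
  ],
)

```text
clock: 15.3
position: [0.6416, 0.0091, 0.0721]
tool_rot: [-3.141, -0.003, 2.888]
force: [0.3, -0.0, 0.2]
grip_width: 0.0641
finger_force: 0.0
```

Emit:
jog_arm(
  motion=[
    [0, 0, -0.9, 0, 1],
    [0, 0, -0.9, 0, 1],
    [0, 0, -0.9, 0, 1],
    [0, 0, -0.9, 0, 1],
    [0, 0, 0, 0, 1],
    [0, 0, 0, 0, 1],
  ],
)

```text
clock: 15.9
position: [0.6429, 0.0092, 0.1818]
tool_rot: [3.141, 0.001, 2.888]
force: [-0.5, -0.2, 0.1]
grip_width: 0.0858
finger_force: 0.0
```

```bash
python3 -c "
from h import *; go(.4292,-.3102,.180)"
```

```text
t 15.9 pos [0.6429 0.0092 0.1818] yaw 2.888 w 0.0858 F [-0.5 -0.2  0.1] units [  4.22 -12.09   0.05] q [-0.24  0.61  0.21  1.61 -0.15  0.94  1.33]
```

Emit:
jog_arm(
  motion=[
    [0.3, -0.86, 0, 0, 1],
    [0.3, -0.86, 0, 0, 1],
    [0.3, -0.86, 0, 0, 1],
    [0.3, -0.86, 0, 0, 1],
    [0.3, -0.86, 0, 0, 1],
    [0.3, -0.86, 0, 0, 1],
    [0.3, -0.86, 0, 0, 1],
    [0.3, -0.86, 0, 0, 1],
    [0.3, -0.86, 0, 0, 1],
    [0.3, -0.86, 0, 0, 1],
    [0.3, -0.86, 0, 0, 1],
    [0.3, -0.86, 0, 0, 1],
  ],
)

```text
clock: 17.1
position: [0.4592, -0.2641, 0.1802]
tool_rot: [3.141, -0.001, 2.888]
force: [0.8, -0.3, 0.2]
grip_width: 0.0856
finger_force: 0.0
```

Emit:
jog_arm(
  motion=[
    [0.3, -0.86, 0, 0, 1],
    [0.3, -0.86, 0, 0, 1],
    [0, 0, 0.7, 0, 1],
    [0, 0, 0.7, 0, 1],
    [0, 0, 0, 0, 1],
    [0, 0, 0, 0, 1],
  ],
)

```text
clock: 17.7
position: [0.4297, -0.3088, 0.1388]
tool_rot: [3.141, -0.001, 2.888]
force: [0.4, -0.3, 0.5]
grip_width: 0.0856
finger_force: 0.0
```

```bash
python3 -c "
from h import *; frame('scene','s8.png'); go(.4292,-.3102,.035)"
```

```text
t 17.8 pos [ 0.4301 -0.3089  0.1393] yaw 2.888 w 0.0854 F [-0.1  0.2  0. ] units [ 0.02 -0.05  3.48] q [ 0.35  0.51  0.22  1.94 -0.17  0.71  1.99]
```

View pics/s8.png

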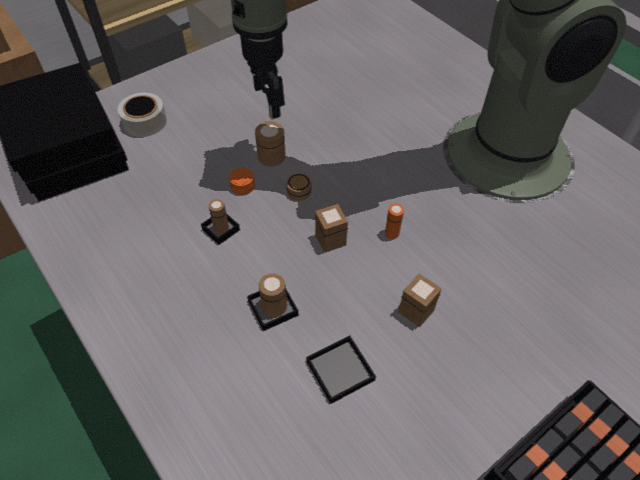

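The medium can stands in its box (272,295). The gripper is above the large can (270,145).

Emit:
jog_arm(
  motion=[
    [0.02, -0.05, 0.8, 0, 1],
    [0, 0, 0.8, 0, 1],
    [0, 0, 0.8, 0, 1],
    [0, 0, 0.7, 0, 1],
    [0, 0, 0.38, 0, 1],
    [0, 0, 0, 0, 1],
    [0, 0, 0, 0, 0],
    [0, 0, 0, 0, 0],
    [0, 0, 0, 0, 0],
    [0, 0, 0, 0, 0],
    [0, 0, 0, 0, 0],
  ],
  newtons=55,
)

```text
clock: 18.85
position: [0.4296, -0.3106, 0.036]
tool_rot: [-3.141, 0.002, 2.888]
force: [-2.7, 0.1, 8.8]
grip_width: 0.0606
finger_force: 57.7
```

Emit:
jog_arm(
  motion=[
    [0, 0, -0.5, 0, 0],
    [0, 0, -0.8, 0, 0],
    [0, 0, -0.9, 0, 0],
    [0, 0, -0.9, 0, 0],
    [0, 0, -0.9, 0, 0],
    [0, 0, -0.7, 0, 0],
    [0, 0, 0, 0, 0],
    [0, 0, 0, 0, 0],
  ],
)

```text
clock: 19.65
position: [0.4292, -0.3101, 0.1759]
tool_rot: [-3.142, 0.001, 2.888]
force: [-0.2, 0.1, -2.7]
grip_width: 0.0607
finger_force: 60.0
```

```bash
python3 -c "
from h import *; go(.6235,.1778,.175)"
```

```text
t 19.6 pos [ 0.4292 -0.3101  0.1759] yaw 2.888 w 0.0607 F [-0.2  0.1 -2.7] units [-2.19 17.37  0.03] q [ 0.33  0.45  0.24  1.92 -0.15  0.79  1.98]
```

Emit:
jog_arm(
  motion=[
    [-0.05, 0.5, 0, 0, 0],
    [-0.1, 0.8, 0, 0, 0],
    [-0.1, 0.85, 0, 0, 0],
    [-0.1, 0.85, 0, 0, 0],
    [-0.1, 0.85, 0, 0, 0],
    [-0.1, 0.85, 0, 0, 0],
    [-0.1, 0.85, 0, 0, 0],
    [-0.1, 0.85, 0, 0, 0],
    [-0.1, 0.85, 0, 0, 0],
    [-0.1, 0.85, 0, 0, 0],
    [-0.1, 0.85, 0, 0, 0],
    [-0.1, 0.85, 0, 0, 0],
  ],
)

```text
clock: 20.85
position: [0.5359, -0.0323, 0.1745]
tool_rot: [-3.141, -0.002, 2.888]
force: [0.6, -0.5, -1.0]
grip_width: 0.0606
finger_force: 60.1
```

Emit:
jog_arm(
  motion=[
    [-0.12, 0.84, 0, 0, 0],
    [-0.12, 0.84, 0, 0, 0],
    [-0.12, 0.84, 0, 0, 0],
    [-0.12, 0.84, 0, 0, 0],
    [-0.12, 0.84, 0, 0, 0],
    [-0.12, 0.84, 0, 0, 0],
    [-0.12, 0.84, 0, 0, 0],
    [-0.12, 0.84, 0, 0, 0],
    [-0.12, 0.84, 0, 0, 0],
    [0, 0, 0.6, 0, 0],
    [0, 0, 0.6, 0, 0],
    [0, 0, 0, 0, 0],
  ],
)

```text
clock: 22.05
position: [0.6225, 0.1776, 0.1362]
tool_rot: [-3.139, -0.005, 2.888]
force: [0.2, 0.2, -1.4]
grip_width: 0.0606
finger_force: 60.1
```

Emit:
jog_arm(
  motion=[
    [0, 0, 0.5, 0, 0],
    [0, 0, 0.5, 0, 0],
    [0, 0, 0, 0, 0],
    [0, 0, 0, 0, 0],
  ],
)

```text
clock: 22.45
position: [0.6245, 0.177, 0.1093]
tool_rot: [-3.141, -0.0, 2.888]
force: [-0.3, 0.0, -1.3]
grip_width: 0.061
finger_force: 60.1
```

```bash
python3 -c "
from h import *; frame('scene','s9.png'); go(.6235,.1778,.0405)"
```

```text
t 22.5 pos [0.6248 0.1771 0.1098] yaw 2.888 w 0.0611 F [ 0.  -0.  -2.2] units [0.05 0.01 2.31] q [-0.48  0.71  0.18  1.64 -0.16  0.81  1.08]
```

View pics/s9.png

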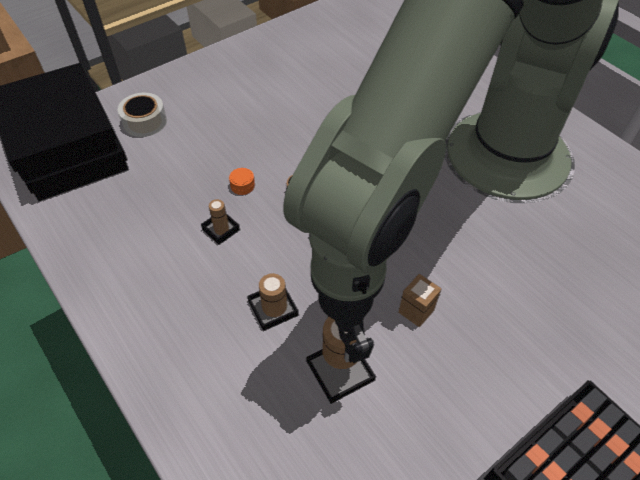

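The large can hangs over the large box (340,369). Lower and release.

Emit:
jog_arm(
  motion=[
    [0.04, 0, 0.6, 0, 0],
    [0, 0, 0.6, 0, 0],
    [0, 0, 0.6, 0, 0],
    [0, 0, 0.35, 0, 0],
    [0, 0, 0.16, 0, 0],
    [0, 0, 0, 0, 0],
    [0, 0, 0, 0, 0],
    [0, 0, 0, 0, 1],
    [0, 0, 0, 0, 1],
    [0, 0, 0, 0, 1],
    [0, 0, 0, 0, 1],
    [0, 0, -0.5, 0, 1],
  ],
)

```text
clock: 23.7
position: [0.6224, 0.1771, 0.0542]
tool_rot: [-3.14, -0.002, 2.888]
force: [-1.4, -0.1, 0.2]
grip_width: 0.0851
finger_force: 0.0
```

Emit:
jog_arm(
  motion=[
    [0, 0, -0.9, 0, 1],
    [0, 0, -0.9, 0, 1],
    [0, 0, -0.9, 0, 1],
    [0, 0, -0.9, 0, 1],
    [0, 0, -0.3, 0, 1],
    [0, 0, 0, 0, 1],
  ],
)

```text
clock: 24.3
position: [0.6241, 0.1776, 0.1742]
tool_rot: [3.14, 0.002, 2.888]
force: [0.1, 0.3, -1.4]
grip_width: 0.085
finger_force: 0.0
```

```bash
python3 -c "
from h import *; go(.4425,-.1875,.170)"
```

```text
t 24.3 pos [0.6241 0.1776 0.1742] yaw 2.888 w 0.085 F [ 0.1  0.3 -1.4] units [  2.8  -13.3    0.11] q [-0.5   0.63  0.2   1.6  -0.14  0.93  1.07]
```

Emit:
jog_arm(
  motion=[
    [0.18, -0.83, 0, 0, 1],
    [0.18, -0.83, 0, 0, 1],
    [0.18, -0.83, 0, 0, 1],
    [0.18, -0.83, 0, 0, 1],
    [0.18, -0.83, 0, 0, 1],
    [0.18, -0.83, 0, 0, 1],
    [0.18, -0.83, 0, 0, 1],
    [0.18, -0.83, 0, 0, 1],
    [0.18, -0.83, 0, 0, 1],
    [0.18, -0.83, 0, 0, 1],
    [0.18, -0.83, 0, 0, 1],
    [0.18, -0.83, 0, 0, 1],
  ],
)

```text
clock: 25.5
position: [0.4845, -0.0963, 0.1714]
tool_rot: [-3.141, -0.001, 2.888]
force: [0.2, -0.9, -0.1]
grip_width: 0.0854
finger_force: 0.0
```

Emit:
jog_arm(
  motion=[
    [0.17, -0.83, 0, 0, 1],
    [0.17, -0.83, 0, 0, 1],
    [0.17, -0.83, 0, 0, 1],
    [0.17, -0.83, 0, 0, 1],
    [0, 0, 0.8, 0, 0.9],
    [0, 0, 0.8, 0, 0.9],
    [0, 0, 0.8, 0, 0.9],
    [0, 0, 0, 0, 0.9],
    [0, 0, 0, 0, 0.9],
  ],
)

```text
clock: 26.4
position: [0.4404, -0.1868, 0.1001]
tool_rot: [-3.141, -0.002, 2.888]
force: [0.3, -0.2, -0.1]
grip_width: 0.0772
finger_force: 0.0
```

```bash
python3 - <<'E'
from m import *
f=frame('scene','s10.png')
for c in blobs(f,'white'):
    (u,v),(w,h),a=cv2.minAreaRect(c); print(round(u),round(v),ray(f,u,v,.08)[:2].round(4),round(w),round(h))
go(.4425,-.1875,.005)
E
```

```text
554 473 [0.5052 0.506 ] 18 15
635 462 [0.4019 0.5673] 18 14
537 454 [0.5048 0.4752] 16 15
617 445 [0.4022 0.5367] 16 14
599 428 [0.4017 0.5059] 16 13
582 412 [0.4019 0.4755] 16 13
342 349 [0.6231 0.1777] 20 22
422 289 [0.4436 0.1731] 17 15
272 284 [0.6424 0.0087] 13 15
333 219 [ 0.4712 -0.0399] 7 15
396 210 [0.3618 0.0147] 11 14
216 204 [ 0.6258 -0.2016] 6 9
239 171 [ 0.5456 -0.2467] 7 22
139 103 [ 0.6081 -0.5498] 20 44
143 13 [ 0.4414 -0.8564] 4 82
t 26.4 pos [ 0.4409 -0.1869  0.1007] yaw 2.888 w 0.077 F [ 0.6 -0.1 -1.4] units [-0.06 -0.    3.19] q [ 0.13  0.51  0.19  2.09 -0.18  0.55  1.77]
```

View pics/s10.png

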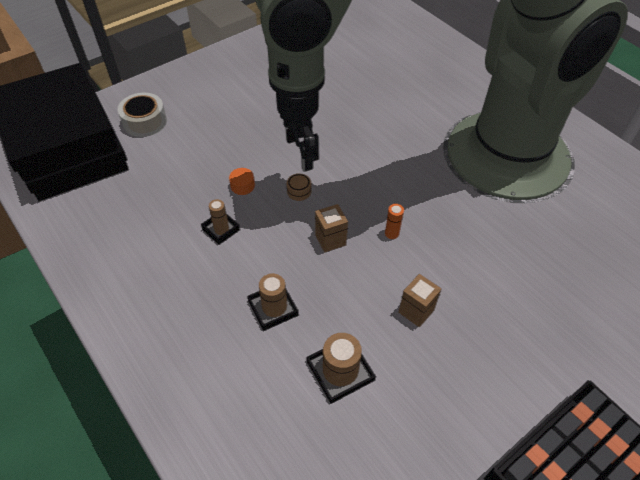

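All three cans stand upright in their boxes: small (217,215), medium (272,290), large lid (342,349). The large lid centre is at (0.623, 0.178). Next is the tin.

Emit:
jog_arm(
  motion=[
    [-0.06, 0, 0.8, 0, 0.9],
    [0, 0, 0.8, 0, 0.9],
    [0, 0, 0.8, 0, 0.9],
    [0, 0, 0.6, 0, 0.9],
    [0, 0, 0.19, 0, 0.9],
    [0, 0, 0, 0, 0.9],
    [0, 0, 0, 0, 0],
    [0, 0, 0, 0, 0],
    [0, 0, 0, 0, 0],
    [0, 0, 0, 0, 0],
    [0, 0, 0, 0, 0],
  ],
  newtons=40,
)

```text
clock: 27.55
position: [0.4433, -0.1875, 0.0059]
tool_rot: [-3.142, 0.002, 2.888]
force: [-2.1, 1.0, 15.6]
grip_width: 0.0504
finger_force: 39.0
```

Emit:
jog_arm(
  motion=[
    [0, 0, -0.5, 0, 0],
    [0, 0, -0.8, 0, 0],
    [0, 0, -0.9, 0, 0],
    [0, 0, -0.9, 0, 0],
    [0, 0, -0.9, 0, 0],
    [0, 0, -0.9, 0, 0],
    [0, 0, 0, 0, 0],
    [0, 0, 0, 0, 0],
  ],
)

```text
clock: 28.35
position: [0.443, -0.1872, 0.1523]
tool_rot: [3.141, 0.002, 2.888]
force: [-0.3, 0.3, -1.5]
grip_width: 0.051
finger_force: 42.4
```

```bash
python3 -c "
from h import *; frame('scene','s11.png');frame('top','t11.png'); go(.6231,.1777,.165)"; python3 -c "
import cv2;i=cv2.imread('pics/s11.png')[60:260,220:420];cv2.imwrite('pics/c11.png',cv2.resize(i,(600,600),interpolation=2))"
```

```text
t 28.4 pos [ 0.4423 -0.1871  0.1511] yaw 2.888 w 0.0507 F [-0.5 -0.4 -1. ] units [-2.78 13.28 -0.46] q [ 0.1   0.42  0.23  2.06 -0.15  0.68  1.74]
```

View pics/c11.png

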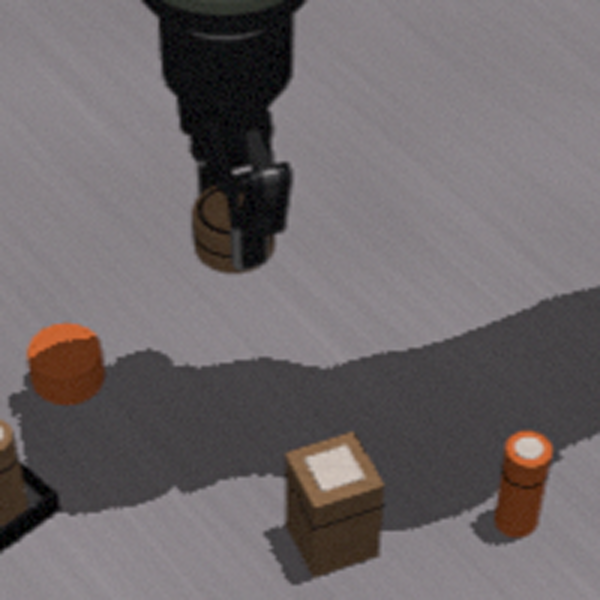

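The tin is held level with its ring up (crop (233,225)). Carry it to the large lid.

Emit:
jog_arm(
  motion=[
    [-0.1, 0.5, -0.46, 0, 0],
    [-0.17, 0.8, 0, 0, 0],
    [-0.17, 0.8, 0, 0, 0],
    [-0.17, 0.8, 0, 0, 0],
    [-0.17, 0.8, 0, 0, 0],
    [-0.17, 0.8, 0, 0, 0],
    [-0.17, 0.8, 0, 0, 0],
    [-0.17, 0.8, 0, 0, 0],
    [-0.17, 0.8, 0, 0, 0],
    [-0.17, 0.8, 0, 0, 0],
    [-0.17, 0.8, 0, 0, 0],
    [-0.17, 0.8, 0, 0, 0],
  ],
)

```text
clock: 29.65
position: [0.5698, 0.0688, 0.1642]
tool_rot: [-3.141, -0.002, 2.888]
force: [-0.1, -0.1, -1.1]
grip_width: 0.0505
finger_force: 42.4
```

Emit:
jog_arm(
  motion=[
    [-0.17, 0.8, 0, 0, 0],
    [-0.17, 0.8, 0, 0, 0],
    [-0.17, 0.8, 0, 0, 0],
    [-0.17, 0.8, 0, 0, 0],
    [-0.13, 0.78, 0, 0, 0],
    [0, 0, 0.4, 0, 0],
    [0, 0, 0.5, 0, 0],
    [0, 0, 0.5, 0, 0],
    [0, 0, 0, 0, 0],
    [0, 0, 0, 0, 0],
    [0, 0, 0, 0, 0],
  ],
)

```text
clock: 30.75
position: [0.6237, 0.1771, 0.1238]
tool_rot: [3.141, 0.001, 2.887]
force: [0.4, -0.2, -0.8]
grip_width: 0.051
finger_force: 42.4
```

```bash
python3 -c "
from h import *; frame('scene','s12.png'); go(.6231,.1777,.0865)"; python3 -c "
import cv2;i=cv2.imread('pics/s12.png')[240:440,240:440];cv2.imwrite('pics/c12.png',cv2.resize(i,(600,600),interpolation=2))"
```

```text
t 30.8 pos [0.6238 0.1772 0.124 ] yaw 2.887 w 0.0506 F [-0.1 -0.5 -0.6] units [0.03 0.01 1.25] q [-0.49  0.69  0.19  1.63 -0.17  0.84  1.09]
```

View pics/c12.png

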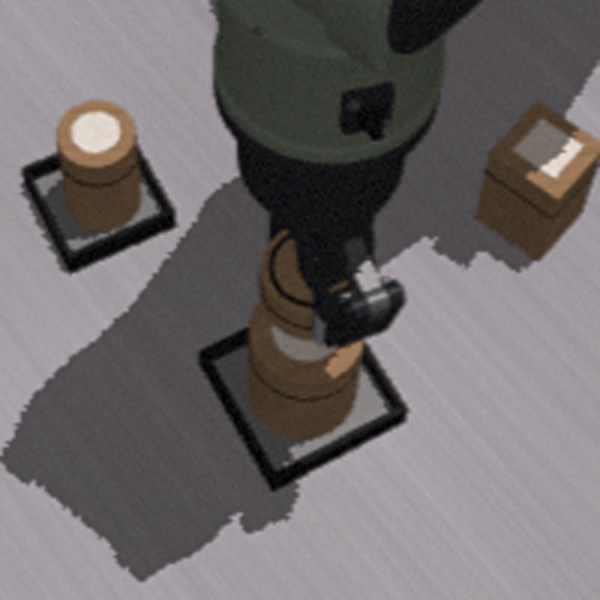

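The tin is just above the large lid (crop (300,320)) and looks centred. Lower gently.

Emit:
jog_arm(
  motion=[
    [0.03, 0.01, 0.4, 0, 0],
    [0, 0, 0.4, 0, 0],
    [0, 0, 0.25, 0, 0],
    [0, 0, 0.12, 0, 0],
    [0, 0, 0.06, 0, 0],
    [0, 0, 0, 0, 0],
    [0, 0, 0, 0, 0],
    [0, 0, 0, 0, 0],
  ],
)

```text
clock: 31.6
position: [0.6228, 0.178, 0.0866]
tool_rot: [3.141, 0.0, 2.888]
force: [-1.1, 0.3, 0.8]
grip_width: 0.0505
finger_force: 42.7
```

```bash
python3 -c "
from h import *; go(.6231,.1777,.0855)"
```

```text
t 31.6 pos [0.6228 0.178  0.0866] yaw 2.888 w 0.0505 F [-1.1  0.3  0.8] units [-0.01 -0.01  0.04] q [-0.49  0.74  0.18  1.65 -0.18  0.77  1.09]
```

Emit:
jog_arm(
  motion=[
    [0, 0, 0.02, 0, 0],
    [0, 0, 0, 0, 0.65],
    [0, 0, 0, 0, 0.75],
    [0, 0, 0, 0, 0.85],
    [0, 0, 0, 0, 0.85],
    [0, 0, -0.4, 0, 0.85],
    [0, 0, -0.8, 0, 0.85],
    [0, 0, -0.9, 0, 0.85],
    [0, 0, -0.9, 0, 0.85],
    [0, 0, -0.9, 0, 0.85],
    [0, 0, 0, 0, 0.85],
    [0, 0, 0, 0, 0.85],
  ],
)

```text
clock: 32.8
position: [0.6228, 0.178, 0.2038]
tool_rot: [3.141, 0.001, 2.888]
force: [-1.2, 0.5, 0.7]
grip_width: 0.0727
finger_force: 0.0
```

Emit:
jog_arm(
  motion=[
    [0.7, -0.7, 0, 0, 0.85],
    [0.7, -0.7, 0, 0, 0.85],
    [0.7, -0.7, 0, 0, 0.85],
    [0.7, -0.7, 0, 0, 0.85],
    [0.7, -0.7, 0, 0, 0.85],
    [0.7, -0.7, 0, 0, 0.85],
    [0, 0, 0, 0, 0.85],
    [0, 0, 0, 0, 0.85],
    [0, 0, 0, 0, 0.85],
  ],
)

```text
clock: 33.7
position: [0.4695, 0.088, 0.2026]
tool_rot: [-3.141, -0.0, 2.888]
force: [0.5, -0.5, -0.6]
grip_width: 0.0726
finger_force: 0.0
```

```bash
python3 - <<'E'
from m import *
f=frame('scene','s13.png')
for c in blobs(f,'white'):
    (u,v),(w,h),a=cv2.minAreaRect(c); print(round(u),round(v),ray(f,u,v,.08)[:2].round(4))
f=frame('top','t13.png')
E
```

```text
554 473 [0.5052 0.506 ]
635 462 [0.4021 0.5677]
537 455 [0.5048 0.4752]
617 445 [0.4016 0.5371]
600 428 [0.4017 0.5064]
582 412 [0.4019 0.4755]
422 289 [0.4433 0.1732]
271 284 [0.6431 0.0082]
331 216 [ 0.4686 -0.0474]
216 204 [ 0.6258 -0.2016]
241 176 [ 0.5491 -0.2322]
139 103 [ 0.6077 -0.5488]
143 13 [ 0.4414 -0.8564]
```

View pics/s13.png

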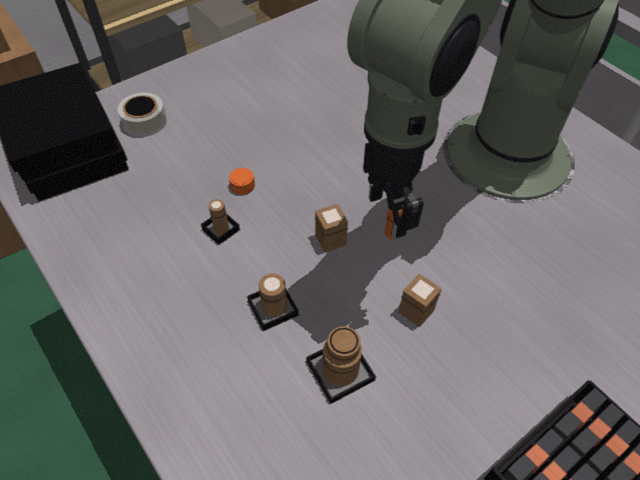

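View pics/t13.png

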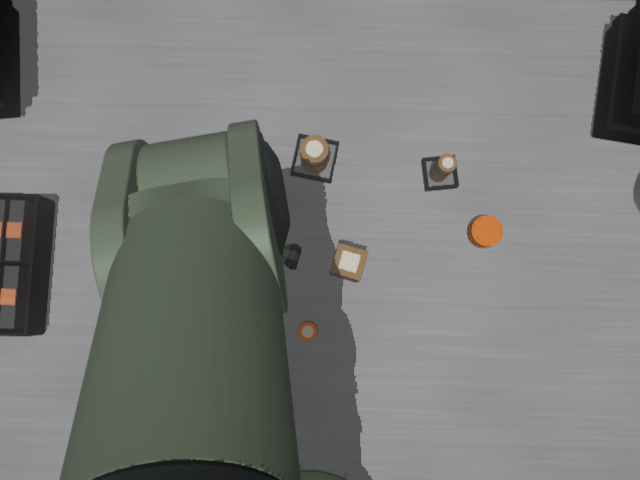

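The scene view shows the tin on the large lid (344,340), the cans in their boxes, and the squares unmoved. One numeric check of the tin's centring, then hand in.

```bash
python3 - <<'E'
from h import *
f=frame('scene'); p=f['pixels'][322:362,318:370].astype(int)
m=(p.max(2)<70).astype(np.uint8); cs,_=cv2.findContours(m,cv2.RETR_EXTERNAL,cv2.CHAIN_APPROX_NONE)
c=max(cs,key=lambda c:cv2.boundingRect(c)[3]*cv2.boundingRect(c)[2]); print(cv2.boundingRect(c))
(u,v),s,_=cv2.minAreaRect(c); print(u+318,v+322,s,ray(f,u+318,v+322,.11).round(4))
E
```

```text
(12, 7, 28, 25)
342.52366638183594 342.1568031311035 (27.087627410888672, 21.648345947265625) [0.6252 0.1799 0.11  ]
```

```bash
python3 -c "
from h import *; print(bot.job_done())"
```

```text
the job is handed in; nothing more can be done
None
```

The job is handed in: all three round canisters stand upright in their own boxes, the tin lies ring-up about 3 mm off the middle of the large lid by the last measurement, and the square canisters did not move.

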